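# Seat the cover of a hearing aid test box evenly with four push-down plungers

### The job

Close the hearing aid sound test box: push the four red plungers down with closed fingers, crosswise (each time the diagonally opposite one next) and a little at a time, in at least two rounds, the first about half way, so that the cover goes down evenly without tipping noticeably, until it is seated flat and firmly on its seal with every plunger tight on the cover. The seal's height is not known, so feel for it: press gently, stop when a plunger comes up hard, do not press on the cover itself, and leave everything else on the counter alone.

Things in the scene. Friction and masses are not known exactly. Their poses are not given: they have to be found in the camera images.
- frame: Fixed black base plate 216 x 216 x 10 mm of the hearing aid sound test box; origin on the counter under its centre, z up; its x axis points away from the robot and y to the left at yaw 0. Four steel corner posts with brackets reach 109 mm high; they carry the four red push-down plungers, whose axes stand at x, y = +-65 mm. The box may be turned on the counter by up to 0.3 rad.
- chamber: Fixed white walls of the test box inside the frame, 160 x 160 mm, up to 52 mm high; same origin and axes as the frame. Inside it carries the rubber seal on which the cover must seat. The seal's height differs from box to box and cannot be seen or read.
- cover: Loose rigid cover, aluminium with smoked window, 160 x 160 x 12 mm, about 0.5 kg; origin at the centre of its underside, z up. Starts level on four soft springs, underside 75 mm above the counter, 11 to 14 mm above the seal; side stops give 2 mm play. One plunger pushed down tips it by that depth over the 184 mm diagonal; it must never tip over 0.05 rad. Home, caps stand 66 mm above its underside.
- cap_a (a point): Centre of the top face of the red round cap (40 mm across) of plunger a, the near left one as seen from the robot at yaw 0 (order round the cover: a, b, c, d; plunger c is diagonally opposite). It starts 141 mm above the counter. The cap sits on a stem with a foot that bears on the cover's corner, and is pressed straight down by closed fingers.
- plunger_a (a joint): How far plunger a has been pushed down, m: 0 at the start (foot resting on the cover), stop at 0.0175. It slides stiffly (about 8 N, up to about 15 N with the springs), has no return spring and stays where it is left. It is home when the cover's corner lands on the seal, somewhere between 0.011 and 0.0145, felt as a sharp rise of the force; 20 N is enough, more than 40 N is harmful.
- cap_b (a point): Centre of the top face of the red round cap (40 mm across) of plunger b, the far left one as seen from the robot at yaw 0 (order round the cover: a, b, c, d; plunger d is diagonally opposite). It starts 141 mm above the counter. The cap sits on a stem with a foot that bears on the cover's corner, and is pressed straight down by closed fingers.
- plunger_b (a joint): How far plunger b has been pushed down, m: 0 at the start (foot resting on the cover), stop at 0.0175. It slides stiffly (about 8 N, up to about 15 N with the springs), has no return spring and stays where it is left. It is home when the cover's corner lands on the seal, somewhere between 0.011 and 0.0145, felt as a sharp rise of the force; 20 N is enough, more than 40 N is harmful.
- cap_c (a point): Centre of the top face of the red round cap (40 mm across) of plunger c, the far right one as seen from the robot at yaw 0 (order round the cover: a, b, c, d; plunger a is diagonally opposite). It starts 141 mm above the counter. The cap sits on a stem with a foot that bears on the cover's corner, and is pressed straight down by closed fingers.
- plunger_c (a joint): How far plunger c has been pushed down, m: 0 at the start (foot resting on the cover), stop at 0.0175. It slides stiffly (about 8 N, up to about 15 N with the springs), has no return spring and stays where it is left. It is home when the cover's corner lands on the seal, somewhere between 0.011 and 0.0145, felt as a sharp rise of the force; 20 N is enough, more than 40 N is harmful.
- cap_d (a point): Centre of the top face of the red round cap (40 mm across) of plunger d, the near right one as seen from the robot at yaw 0 (order round the cover: a, b, c, d; plunger b is diagonally opposite). It starts 141 mm above the counter. The cap sits on a stem with a foot that bears on the cover's corner, and is pressed straight down by closed fingers.
- plunger_d (a joint): How far plunger d has been pushed down, m: 0 at the start (foot resting on the cover), stop at 0.0175. It slides stiffly (about 8 N, up to about 15 N with the springs), has no return spring and stays where it is left. It is home when the cover's corner lands on the seal, somewhere between 0.011 and 0.0145, felt as a sharp rise of the force; 20 N is enough, more than 40 N is harmful.
- speculum_cup: Blue plastic cup for otoscope specula, 72 mm across, 85 mm high; origin at the middle of its underside. A bystander, to be left alone.
- remote: Matte black remote control pebble, 60 mm across, 20 mm high; origin at the middle of its underside. A bystander, to be left alone.
- hearing_aid: Silver in-ear hearing aid, about 40 mm long; origin at the middle of its underside. A bystander, to be left alone.
- loose_case: White charging case lying on the counter, 85 x 68 x 34 mm; origin at the middle of its underside. A bystander, to be left alone.
- otoscope: Otoscope lying on the counter, black handle and steel head, 170 mm long; origin at the middle of its underside. A bystander, to be left alone.

How it is judged:
By the outcome, as a careful person would: the job done as asked, in the order asked, and still so for the second after the job is handed in, with the robot touching nothing.
It also fails if it takes over 61 s, if anything falls off the work surface, if the arm or the gripper's body presses on something with over 40 N, if the wrist force passes 120 N, or if a joint passes its speed limit or range.

### The arm

A 6-joint arm with a two-finger parallel gripper is mounted at the origin on the work surface. World frame = base frame: x ahead of the robot, y to its left, z up, the work surface at z = 0. Lengths are in m, angles in rad, forces in N, time in s.
With the tool pointing down it reaches from about 0.375 to 0.975 m from the base axis. Payload 3.8 kg.
Tool frame: the origin (TCP) lies midway between the tips of the shut fingers; the grasp point (between the pads) lies 19 mm behind it; z points along the fingers, y is the line along which they close (so a half turn about z gives the same grasp; the last joint's range is limited). The gripper opens to 85 mm and grips with 20 to 120 N. Pads are 22 mm wide; open, the fingers measure 114 mm over their backs; the gripper's body (76 mm by 85 mm) begins 54 mm behind the grasp point. The pads swing forward as they close: fully open they stand 13 mm farther back than shut.
Start: joints at [1.175, 0.264, 1.604, -0, 1.274, -0.037], TCP at [0.237, 0.632, 0.231] pointing down, gripper open.
Joint ranges: [-2.63, 2.63], [-0.94, 2.18], [0.31, 2.57], [-1.31, 4.45], [0, 2.66], [-2.55, 2.55]. Speed limits (rad/s): [2.57, 2.57, 3.14, 3.14, 3.14, 3.14].

### API

Orientations are given as a unit quaternion [x, y, z, w].
In Python, from workcell import ctrl, optics, workorder gives the robot as it stands.
- The arm moves only by the tool carry_out, never from a script. Its argument "steps" is a list of rows, each an object of numbers: "x", "y", "z": the shift along the tool's x, y, z in units of 0.12 m (1.0 is 0.12 m); "ax", "ay", "az": the turn, a rotation vector about the tool's x, y, z in units of 90 degrees (1.0 is 90 degrees); "hand": the opening, from -1 (shut) to 1 (fully open), so that 0 is half open. A call has 1 to 20 rows; each row shifts and turns the commanded pose from where the row before left it, along the tool's axes as they then stand; what a row does not reach is not made up. A row lasts 1/12 s, in which the tool goes at most 41.7 mm and 7.16 degrees, less where a joint would pass 70% of its speed; a pose out of reach is approached as far as the arm can. A call with a number of a shift or a turn outside -1 to 1 is refused whole. A call with a gripper value outside its range is refused whole. The fingers move at their own pace and stop on an object; "newtons" is the grip in N (left out, the last holds). Time passes only in rows, so rows that do not move let the fingers close. It gives the time, the measured TCP pose, the force, the opening and the grip force at its end, in the units of the state.
- ctrl.sense(): the state, without advancing time (a new reading comes with each control period).
- optics.get_image(name): name is "scene" or "top"; returns a dict with "image" (400x640x3 uint8, red, green, blue), "depth" (400x640 float32, m along the optical axis (not along the pixel's ray), 0 where there is no reading), "fovy" (degrees; the focal length in pixels is half the picture's height over the tangent of half this angle, whatever the lens; pixels are square), "cx", "cy" (the principal point, pixels), "dist_coeffs" ([k1, k2, p1, p2, k3] as OpenCV has them; the pictures are not rectified), "view" (4x4, takes a point from world to camera coordinates). Camera axes: x right, y up, looking along -z (the intrinsics and any distortion apply to the point x, -y, -z); pixel columns grow to the right and rows downward; lengths in m; the calibration is good to about 2 mm. A picture is of the moment at which its call begins.
- workorder.job_done(): hands the job in; it is judged then, once.
The state is a dict: "time_s": time; "joint_pos": joint angles; "joint_velocities": joint speeds; "tau": joint torques, N m; "ee_pos": TCP position; "orientation": TCP orientation; "ft_force": force on the tool from outside, world axes, zero at the start; "moment": the same for the moment, N m; "opening": finger opening in m; "grip_force": force on a finger pad.
Only numpy, scipy, OpenCV 4.12 (cv2) and the standard library are available. Lean on these libraries where they do the work, as an engineer would, in place of code of your own. Each camera call takes 0.05 s, during which the arm holds its last target. There are 200 camera calls.

## Working session

There is one attempt and no reset: what is moved stays moved. The work goes in short steps, Python scripts to look and compute and a tool call to move; the robot and the scene stay as the last step left them, time stands still between calls to the robot, and variables do not carry over. Pictures are saved under pics/ and viewed, at most 10 in all, crops included, and the job is handed in when it is done.

Besides the shell and the picture viewer there is one more tool, called after "Call:" as name([rows], argument=value, ...), one row to a line, values as JSON. carry_out: Moves the arm, as the interface text tells. Shifts and turns lie within -1 to 1; 1 stands for 0.12 m of shift or 90 degrees of turn. Its arguments: {"type":"object","properties":{"steps":{"type":"array"},"newtons":{"type":"number"}},"required":["steps"]}

```bash
mkdir -p pics
cat > h.py <<'E'
import numpy as np, cv2
from workcell import ctrl, optics, workorder
def get(n):
    d=optics.get_image(n); h=d["image"].shape[0]; f=h/2/np.tan(np.radians(d["fovy"])/2)
    d["K"]=np.array([[f,0,d["cx"]],[0,f,d["cy"]],[0,0,1.]]); return d
def ray(d,uv):
    n=cv2.undistortPoints(np.array([[uv]],float),d["K"],np.array(d["dist_coeffs"],float))[0,0]
    V=np.array(d["view"]); R=V[:3,:3]; o=-R.T@V[:3,3]; return o,R.T@np.array([n[0],-n[1],-1.])
def onz(d,uv,z):
    o,r=ray(d,uv); return o+r*(z-o[2])/r[2]
def reds(d):
    hsv=cv2.cvtColor(d["image"],cv2.COLOR_RGB2HSV)
    m=(((hsv[...,0]<8)|(hsv[...,0]>172))&(hsv[...,1]>130)&(hsv[...,2]>60)).astype(np.uint8)
    n,l,s,c=cv2.connectedComponentsWithStats(m)
    return [(s[i],c[i],l==i) for i in range(1,n) if s[i][4]>60]
E
python3 - <<'E'
from h import *
for n in("top","scene"):
    d=get(n); cv2.imwrite(f"pics/{n}1.png",d["image"][...,::-1])
    V=np.array(d["view"]);print(n,d["fovy"],-V[:3,:3].T@V[:3,3])
    for s,c,m in reds(d):
        u,v=c; z=d["depth"][m]; z=np.median(z[z>0]); o,r=ray(d,c); print(s,c.round(1),(o+r*z).round(4),onz(d,c,.141).round(4))
s=ctrl.sense();print(s)
E
```

```text
top 50.15331671746583 [0.48986896 0.00482812 1.08088817]
[306 185  18  17 243] [314.7 193. ] [0.6208 0.008  0.1404] [0.6207 0.008  0.141 ]
[364 185  18  18 249] [372.9 193.3] [ 0.6236 -0.1214  0.1404] [ 0.6236 -0.1213  0.141 ]
[306 243  18  18 248] [314.4 251.6] [0.4913 0.0053 0.1406] [0.4913 0.0053 0.141 ]
[365 243  18  18 254] [373.4 251.8] [ 0.4942 -0.1243  0.1404] [ 0.4942 -0.1242  0.141 ]
scene 49.848852460196994 [ 1.16520078 -0.423583    0.67097478]
[288 144  16  13 169] [295.7 149.5] [ 0.4967 -0.0026  0.1408] [ 0.497  -0.0028  0.141 ]
[235 163  18  15 209] [243.8 169.7] [ 0.4991 -0.1311  0.141 ] [ 0.4991 -0.1311  0.141 ]
[323 172  18  15 216] [331.5 178.6] [0.6248 0.     0.1408] [ 6.25e-01 -2.00e-04  1.41e-01]
[268 194  21  18 309] [278.1 202.2] [ 0.6267 -0.1264  0.1414] [ 0.6263 -0.1262  0.141 ]
{'time_s': 0.1, 'joint_pos': array([ 1.17508844e+00,  2.64677191e-01,  1.60522443e+00, -5.80576307e-06,
        1.27374280e+00, -3.68905933e-02]), 'joint_velocities': array([-0.00039723, -0.00129176, -0.00321362, -0.00081439, -0.00026482,
       -0.00168812]), 'tau': array([ 1.50121959e-03, -5.16695702e+01, -3.68595028e+01,  1.21735711e-04,
        6.13667376e-03,  4.80042638e-05]), 'ee_pos': array([0.23677808, 0.63139609, 0.23009399]), 'orientation': array([ 1.78446812e-01,  9.83949024e-01, -1.00257811e-03, -2.17462233e-04]), 'ft_force': array([ 0.25084625,  0.30106898, -0.66769942]), 'moment': array([ 0.01621831, -0.01467328, -0.01107785]), 'grip_force': 0.0, 'opening': 0.08524635205839767}
```

View pics/top1.png

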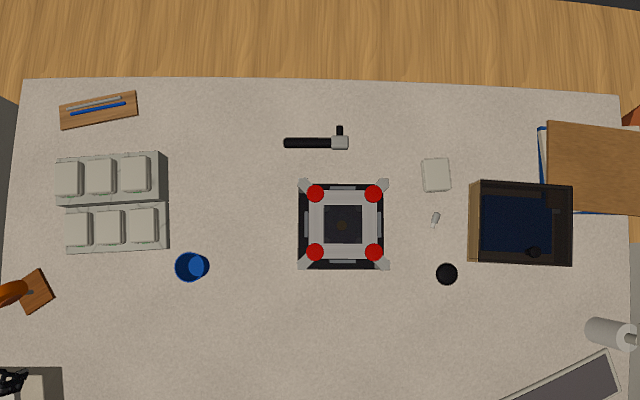

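View pics/scene1.png

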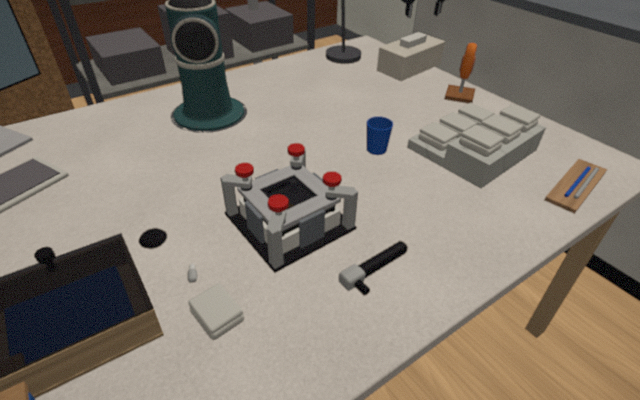

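The top view shows the box square-on, with red caps a (314,252), b (315,193), c (373,193) and d (373,252). The scene view agrees once the visible cap sides are allowed for. The cap spacing is 129.4 mm against 130 mm and the yaw is about 0.02 rad. I'll go to a point above cap a with the hand shut.

Call:
carry_out([
  {"x": -0.2,"y": -0.218,"hand": -1},
  {"x": -0.2,"y": -0.218,"hand": -1},
  {"x": -0.2,"y": -0.218,"hand": -1},
  {"x": -0.2,"y": -0.218,"hand": -1},
  {"x": -0.2,"y": -0.218,"hand": -1},
  {"x": -0.2,"y": -0.218,"hand": -1},
  {"x": -0.2,"y": -0.218,"hand": -1},
  {"x": -0.2,"y": -0.218,"hand": -1},
  {"x": -0.2,"y": -0.218,"hand": -1},
  {"x": -0.2,"y": -0.218,"hand": -1},
  {"x": -0.2,"y": -0.218,"hand": -1},
  {"x": -0.2,"y": -0.218,"hand": -1},
  {"x": -0.2,"y": -0.218,"hand": -1},
  {"x": -0.2,"y": -0.218,"hand": -1},
  {"x": -0.2,"y": -0.218,"hand": -1},
  {"x": -0.2,"y": -0.218,"hand": -1},
  {"x": -0.2,"y": -0.218,"hand": -1},
  {"x": -0.2,"y": -0.218,"hand": -1},
  {"x": -0.2,"y": -0.218,"hand": -1},
  {"hand": -1},
])

```text
schema error: expected keys x, y, z, ax, ay, az, hand
```

Call:
carry_out([
  {"x": -0.2,"y": -0.218,"z": 0,"ax": 0,"ay": 0,"az": 0,"hand": -1},
  {"x": -0.2,"y": -0.218,"z": 0,"ax": 0,"ay": 0,"az": 0,"hand": -1},
  {"x": -0.2,"y": -0.218,"z": 0,"ax": 0,"ay": 0,"az": 0,"hand": -1},
  {"x": -0.2,"y": -0.218,"z": 0,"ax": 0,"ay": 0,"az": 0,"hand": -1},
  {"x": -0.2,"y": -0.218,"z": 0,"ax": 0,"ay": 0,"az": 0,"hand": -1},
  {"x": -0.2,"y": -0.218,"z": 0,"ax": 0,"ay": 0,"az": 0,"hand": -1},
  {"x": -0.2,"y": -0.218,"z": 0,"ax": 0,"ay": 0,"az": 0,"hand": -1},
  {"x": -0.2,"y": -0.218,"z": 0,"ax": 0,"ay": 0,"az": 0,"hand": -1},
  {"x": -0.2,"y": -0.218,"z": 0,"ax": 0,"ay": 0,"az": 0,"hand": -1},
  {"x": -0.2,"y": -0.218,"z": 0,"ax": 0,"ay": 0,"az": 0,"hand": -1},
  {"x": -0.2,"y": -0.218,"z": 0,"ax": 0,"ay": 0,"az": 0,"hand": -1},
  {"x": -0.2,"y": -0.218,"z": 0,"ax": 0,"ay": 0,"az": 0,"hand": -1},
  {"x": -0.2,"y": -0.218,"z": 0,"ax": 0,"ay": 0,"az": 0,"hand": -1},
  {"x": -0.2,"y": -0.218,"z": 0,"ax": 0,"ay": 0,"az": 0,"hand": -1},
  {"x": -0.2,"y": -0.218,"z": 0,"ax": 0,"ay": 0,"az": 0,"hand": -1},
  {"x": -0.2,"y": -0.218,"z": 0,"ax": 0,"ay": 0,"az": 0,"hand": -1},
  {"x": -0.2,"y": -0.218,"z": 0,"ax": 0,"ay": 0,"az": 0,"hand": -1},
  {"x": -0.2,"y": -0.218,"z": 0,"ax": 0,"ay": 0,"az": 0,"hand": -1},
  {"x": -0.2,"y": -0.218,"z": 0,"ax": 0,"ay": 0,"az": 0,"hand": -1},
  {"x": 0,"y": 0,"z": 0,"ax": 0,"ay": 0,"az": 0,"hand": -1},
])

```text
time_s: 1.77
ee_pos: [0.491, 0.0014, 0.2311]
orientation: [0.181, 0.984, -0.001, 0.001]
ft_force: [-0.1, 0.1, -0.2]
opening: 0.0001
grip_force: 0.0
```

Call:
carry_out([
  {"x": 0,"y": 0.025,"z": 0.2,"ax": 0,"ay": 0,"az": -0.077,"hand": -1},
  {"x": 0,"y": 0,"z": 0.2,"ax": 0,"ay": 0,"az": -0.077,"hand": -1},
  {"x": 0,"y": 0,"z": 0.2,"ax": 0,"ay": 0,"az": -0.077,"hand": -1},
  {"x": 0,"y": 0,"z": 0.1,"ax": 0,"ay": 0,"az": 0,"hand": -1},
  {"x": 0,"y": 0,"z": 0,"ax": 0,"ay": 0,"az": 0,"hand": -1},
  {"x": 0,"y": 0,"z": 0,"ax": 0,"ay": 0,"az": 0,"hand": -1},
])

```text
time_s: 2.27
ee_pos: [0.4898, 0.0097, 0.1468]
orientation: [-0.001, 1.0, 0.0, -0.001]
ft_force: [0.9, -0.0, 0.1]
opening: 0.0
grip_force: 0.0
```

Run:
```python
from h import *
d=get("scene"); cv2.imwrite("pics/s2.png",cv2.resize(d["image"][90:270,180:400,::-1],None,fx=3,fy=3))
s=ctrl.sense();print(s["ee_pos"],s["orientation"],s["ft_force"],s["joint_pos"])
```

```text
[0.49095967 0.00961214 0.14805519] [-1.02119277e-03  9.99999412e-01  2.56128897e-05  3.65202095e-04] [0.16439131 0.85797731 0.23489833] [-3.12062507e-02 -1.68096522e-02  2.07814506e+00  8.47580116e-05
  1.07952887e+00 -1.60408492e+00]
```

View pics/s2.png

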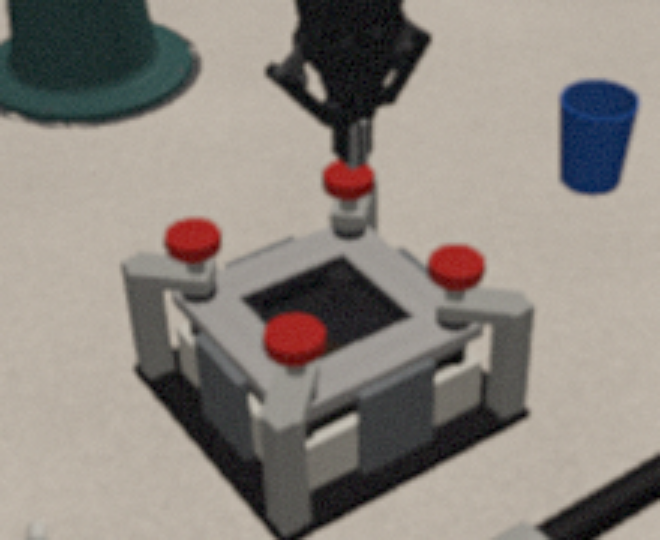

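The fingers stand over cap a, about 4 mm too far left. I'll correct that and press about 6 mm gently.

Call:
carry_out([
  {"x": 0,"y": -0.04,"z": 0,"ax": 0,"ay": 0,"az": 0,"hand": -1},
  {"x": 0,"y": 0,"z": 0.03,"ax": 0,"ay": 0,"az": 0,"hand": -1},
  {"x": 0,"y": 0,"z": 0.02,"ax": 0,"ay": 0,"az": 0,"hand": -1},
  {"x": 0,"y": 0,"z": 0.02,"ax": 0,"ay": 0,"az": 0,"hand": -1},
  {"x": 0,"y": 0,"z": 0,"ax": 0,"ay": 0,"az": 0,"hand": -1},
  {"x": 0,"y": 0,"z": 0,"ax": 0,"ay": 0,"az": 0,"hand": -1},
])

```text
time_s: 2.82
ee_pos: [0.4913, 0.0044, 0.1397]
orientation: [-0.002, 1.0, -0.0, 0.001]
ft_force: [0.2, 0.3, 4.0]
opening: -0.0001
grip_force: 1.9
```

Call:
carry_out([
  {"x": 0,"y": 0,"z": 0.01,"ax": 0,"ay": 0,"az": 0,"hand": -1},
  {"x": 0,"y": 0,"z": 0.01,"ax": 0,"ay": 0,"az": 0,"hand": -1},
  {"x": 0,"y": 0,"z": 0.01,"ax": 0,"ay": 0,"az": 0,"hand": -1},
  {"x": 0,"y": 0,"z": 0.01,"ax": 0,"ay": 0,"az": 0,"hand": -1},
  {"x": 0,"y": 0,"z": 0,"ax": 0,"ay": 0,"az": 0,"hand": -1},
  {"x": 0,"y": 0,"z": 0,"ax": 0,"ay": 0,"az": 0,"hand": -1},
])

```text
time_s: 3.32
ee_pos: [0.4914, 0.0044, 0.1356]
orientation: [-0.002, 1.0, -0.0, 0.001]
ft_force: [-1.9, -0.2, 8.0]
opening: -0.0001
grip_force: 4.1
```

Run:
```python
from h import *
for i in range(3):
    d=get("scene"); s=ctrl.sense();print(s["ee_pos"],s["ft_force"])
V=np.array(d["view"])
for s,c,m in reds(d):
    z=d["depth"][m]; o,r=ray(d,c); print(c.round(1),(o+r*np.median(z))[:3].round(4))
```

```text
[0.49135874 0.00438045 0.13560231] [-2.66424202 -0.38126568  9.02409031]
[0.49135564 0.00438188 0.13555837] [-1.28427839 -0.83030359  8.93920127]
[0.49133556 0.00438333 0.13555439] [-2.55804695  0.21653473  7.95744318]
[295.8 152.7] [ 0.4994 -0.0041  0.1345]
[243.8 169.7] [ 0.4992 -0.1312  0.141 ]
[331.5 178.7] [ 0.6248 -0.      0.1405]
[278.1 202.2] [ 0.6265 -0.1262  0.1411]
```

Call:
carry_out([
  {"x": 0,"y": 0,"z": 0.004,"ax": 0,"ay": 0,"az": 0,"hand": -1},
  {"x": 0,"y": 0,"z": 0,"ax": 0,"ay": 0,"az": 0,"hand": -1},
  {"x": 0,"y": 0,"z": -0.15,"ax": 0,"ay": 0,"az": 0,"hand": -1},
  {"x": -0.222,"y": -0.212,"z": 0,"ax": 0,"ay": 0,"az": 0,"hand": -1},
  {"x": -0.222,"y": -0.212,"z": 0,"ax": 0,"ay": 0,"az": 0,"hand": -1},
  {"x": -0.222,"y": -0.212,"z": 0,"ax": 0,"ay": 0,"az": 0,"hand": -1},
  {"x": -0.222,"y": -0.212,"z": 0,"ax": 0,"ay": 0,"az": 0,"hand": -1},
  {"x": -0.222,"y": -0.212,"z": 0,"ax": 0,"ay": 0,"az": 0,"hand": -1},
  {"x": 0,"y": 0,"z": 0,"ax": 0,"ay": 0,"az": 0,"hand": -1},
  {"x": 0,"y": 0,"z": 0,"ax": 0,"ay": 0,"az": 0,"hand": -1},
  {"x": 0,"y": 0,"z": 0,"ax": 0,"ay": 0,"az": 0,"hand": -1},
])

```text
time_s: 4.38
ee_pos: [0.6233, -0.1218, 0.1505]
orientation: [-0.002, 1.0, 0.0, -0.001]
ft_force: [-0.9, 0.2, 0.1]
opening: -0.0001
grip_force: 0.0
```

Call:
carry_out([
  {"x": 0,"y": 0,"z": 0.05,"ax": 0,"ay": 0,"az": 0,"hand": -1},
  {"x": 0,"y": 0,"z": 0.025,"ax": 0,"ay": 0,"az": 0,"hand": -1},
  {"x": 0,"y": 0,"z": 0.015,"ax": 0,"ay": 0,"az": 0,"hand": -1},
  {"x": 0,"y": 0,"z": 0.015,"ax": 0,"ay": 0,"az": 0,"hand": -1},
  {"x": 0,"y": 0,"z": 0.015,"ax": 0,"ay": 0,"az": 0,"hand": -1},
  {"x": 0,"y": 0,"z": 0.015,"ax": 0,"ay": 0,"az": 0,"hand": -1},
  {"x": 0,"y": 0,"z": 0,"ax": 0,"ay": 0,"az": 0,"hand": -1},
  {"x": 0,"y": 0,"z": 0,"ax": 0,"ay": 0,"az": 0,"hand": -1},
])

```text
time_s: 5.05
ee_pos: [0.6231, -0.121, 0.1366]
orientation: [-0.002, 1.0, 0.0, -0.001]
ft_force: [-3.7, 1.7, 6.9]
opening: 0.0001
grip_force: 3.4
```

Call:
carry_out([
  {"x": 0,"y": 0,"z": 0.008,"ax": 0,"ay": 0,"az": 0,"hand": -1},
  {"x": 0,"y": 0,"z": 0.008,"ax": 0,"ay": 0,"az": 0,"hand": -1},
  {"x": 0,"y": 0,"z": 0,"ax": 0,"ay": 0,"az": 0,"hand": -1},
  {"x": 0,"y": 0,"z": 0,"ax": 0,"ay": 0,"az": 0,"hand": -1},
])

```text
time_s: 5.38
ee_pos: [0.6231, -0.121, 0.1351]
orientation: [-0.003, 1.0, 0.0, -0.001]
ft_force: [-4.4, 1.6, 8.4]
opening: 0.0
grip_force: 4.3
```

Call:
carry_out([
  {"x": 0,"y": 0,"z": -0.07,"ax": 0,"ay": 0,"az": 0,"hand": -1},
  {"x": 0,"y": 0,"z": -0.07,"ax": 0,"ay": 0,"az": 0,"hand": -1},
  {"x": 0,"y": 0.268,"z": 0,"ax": 0,"ay": 0,"az": 0,"hand": -1},
  {"x": 0,"y": 0.268,"z": 0,"ax": 0,"ay": 0,"az": 0,"hand": -1},
  {"x": 0,"y": 0.268,"z": 0,"ax": 0,"ay": 0,"az": 0,"hand": -1},
  {"x": 0,"y": 0.268,"z": 0,"ax": 0,"ay": 0,"az": 0,"hand": -1},
  {"x": 0,"y": 0,"z": 0,"ax": 0,"ay": 0,"az": 0,"hand": -1},
  {"x": 0,"y": 0,"z": 0,"ax": 0,"ay": 0,"az": 0,"hand": -1},
  {"x": 0,"y": 0,"z": 0.05,"ax": 0,"ay": 0,"az": 0,"hand": -1},
  {"x": 0,"y": 0,"z": 0.02,"ax": 0,"ay": 0,"az": 0,"hand": -1},
  {"x": 0,"y": 0,"z": 0.015,"ax": 0,"ay": 0,"az": 0,"hand": -1},
  {"x": 0,"y": 0,"z": 0.015,"ax": 0,"ay": 0,"az": 0,"hand": -1},
  {"x": 0,"y": 0,"z": 0.015,"ax": 0,"ay": 0,"az": 0,"hand": -1},
  {"x": 0,"y": 0,"z": 0,"ax": 0,"ay": 0,"az": 0,"hand": -1},
  {"x": 0,"y": 0,"z": 0,"ax": 0,"ay": 0,"az": 0,"hand": -1},
])

```text
time_s: 6.63
ee_pos: [0.6236, 0.0055, 0.1371]
orientation: [-0.001, 1.0, 0.0, -0.0]
ft_force: [-2.5, 2.6, 5.8]
opening: 0.0001
grip_force: 2.5
```

Call:
carry_out([
  {"x": 0,"y": 0,"z": 0.01,"ax": 0,"ay": 0,"az": 0,"hand": -1},
  {"x": 0,"y": 0,"z": 0.009,"ax": 0,"ay": 0,"az": 0,"hand": -1},
  {"x": 0,"y": 0,"z": 0,"ax": 0,"ay": 0,"az": 0,"hand": -1},
  {"x": 0,"y": 0,"z": 0,"ax": 0,"ay": 0,"az": 0,"hand": -1},
])

```text
time_s: 6.97
ee_pos: [0.6236, 0.0055, 0.1351]
orientation: [-0.001, 1.0, 0.0, -0.0]
ft_force: [-2.7, 1.8, 4.5]
opening: -0.0
grip_force: 3.1
```

Call:
carry_out([
  {"x": 0,"y": 0,"z": -0.07,"ax": 0,"ay": 0,"az": 0,"hand": -1},
  {"x": 0,"y": 0,"z": -0.07,"ax": 0,"ay": 0,"az": 0,"hand": -1},
  {"x": 0.215,"y": -0.218,"z": 0,"ax": 0,"ay": 0,"az": 0,"hand": -1},
  {"x": 0.215,"y": -0.218,"z": 0,"ax": 0,"ay": 0,"az": 0,"hand": -1},
  {"x": 0.215,"y": -0.218,"z": 0,"ax": 0,"ay": 0,"az": 0,"hand": -1},
  {"x": 0.215,"y": -0.218,"z": 0,"ax": 0,"ay": 0,"az": 0,"hand": -1},
  {"x": 0.215,"y": -0.218,"z": 0,"ax": 0,"ay": 0,"az": 0,"hand": -1},
  {"x": 0,"y": 0,"z": 0,"ax": 0,"ay": 0,"az": 0,"hand": -1},
  {"x": 0,"y": 0,"z": 0,"ax": 0,"ay": 0,"az": 0,"hand": -1},
  {"x": 0,"y": 0,"z": 0.05,"ax": 0,"ay": 0,"az": 0,"hand": -1},
  {"x": 0,"y": 0,"z": 0.02,"ax": 0,"ay": 0,"az": 0,"hand": -1},
  {"x": 0,"y": 0,"z": 0.015,"ax": 0,"ay": 0,"az": 0,"hand": -1},
  {"x": 0,"y": 0,"z": 0.015,"ax": 0,"ay": 0,"az": 0,"hand": -1},
  {"x": 0,"y": 0,"z": 0.015,"ax": 0,"ay": 0,"az": 0,"hand": -1},
  {"x": 0,"y": 0,"z": 0,"ax": 0,"ay": 0,"az": 0,"hand": -1},
  {"x": 0,"y": 0,"z": 0,"ax": 0,"ay": 0,"az": 0,"hand": -1},
])

```text
time_s: 8.3
ee_pos: [0.4959, -0.1243, 0.1376]
orientation: [-0.003, 1.0, -0.0, -0.0]
ft_force: [-1.2, -0.6, 5.3]
opening: 0.0
grip_force: 2.5
```

Call:
carry_out([
  {"x": 0,"y": 0,"z": 0.011,"ax": 0,"ay": 0,"az": 0,"hand": -1},
  {"x": 0,"y": 0,"z": 0.011,"ax": 0,"ay": 0,"az": 0,"hand": -1},
  {"x": 0,"y": 0,"z": 0,"ax": 0,"ay": 0,"az": 0,"hand": -1},
  {"x": 0,"y": 0,"z": 0,"ax": 0,"ay": 0,"az": 0,"hand": -1},
])

```text
time_s: 8.63
ee_pos: [0.4959, -0.1243, 0.1351]
orientation: [-0.003, 1.0, -0.0, 0.0]
ft_force: [-2.3, 0.6, 5.8]
opening: -0.0
grip_force: 3.0
```

```bash
cat > c.py <<'E'
from h import *
d=get("scene"); s=ctrl.sense();print(s["ee_pos"],s["ft_force"])
for s,c,m in reds(d):
    z=d["depth"][m]; o,r=ray(d,c); print(c.round(1),(o+r*np.median(z))[:3].round(4))
E
python3 c.py
```

```text
[ 0.49588068 -0.12430645  0.13510637] [-1.8598456  -0.85431903  5.57236536]
[295.8 151.7] [ 0.496  -0.0021  0.1345]
[244.  173.4] [ 0.5027 -0.1333  0.1344]
[331.5 181. ] [6.250e-01 2.000e-04 1.349e-01]
[278.3 204.4] [ 0.6265 -0.1261  0.1355]
```

Call:
carry_out([
  {"x": 0,"y": 0,"z": -0.07,"ax": 0,"ay": 0,"az": 0,"hand": -1},
  {"x": 0,"y": 0,"z": -0.05,"ax": 0,"ay": 0,"az": 0,"hand": -1},
  {"x": 0.01,"y": 0.268,"z": 0,"ax": 0,"ay": 0,"az": 0,"hand": -1},
  {"x": 0.01,"y": 0.268,"z": 0,"ax": 0,"ay": 0,"az": 0,"hand": -1},
  {"x": 0.01,"y": 0.268,"z": 0,"ax": 0,"ay": 0,"az": 0,"hand": -1},
  {"x": 0.01,"y": 0.268,"z": 0,"ax": 0,"ay": 0,"az": 0,"hand": -1},
  {"x": 0,"y": 0,"z": 0,"ax": 0,"ay": 0,"az": 0,"hand": -1},
  {"x": 0,"y": 0,"z": 0,"ax": 0,"ay": 0,"az": 0,"hand": -1},
  {"x": 0,"y": 0,"z": 0.05,"ax": 0,"ay": 0,"az": 0,"hand": -1},
  {"x": 0,"y": 0,"z": 0.03,"ax": 0,"ay": 0,"az": 0,"hand": -1},
  {"x": 0,"y": 0,"z": 0.015,"ax": 0,"ay": 0,"az": 0,"hand": -1},
  {"x": 0,"y": 0,"z": 0.015,"ax": 0,"ay": 0,"az": 0,"hand": -1},
  {"x": 0,"y": 0,"z": 0.015,"ax": 0,"ay": 0,"az": 0,"hand": -1},
  {"x": 0,"y": 0,"z": 0,"ax": 0,"ay": 0,"az": 0,"hand": -1},
  {"x": 0,"y": 0,"z": 0,"ax": 0,"ay": 0,"az": 0,"hand": -1},
])

```text
time_s: 9.93
ee_pos: [0.4897, 0.0029, 0.1344]
orientation: [-0.001, 1.0, -0.0, -0.0]
ft_force: [-2.7, -0.5, 4.6]
opening: -0.0
grip_force: 2.4
```

Call:
carry_out([
  {"x": 0,"y": 0,"z": 0.01,"ax": 0,"ay": 0,"az": 0,"hand": -1},
  {"x": 0,"y": 0,"z": 0.01,"ax": 0,"ay": 0,"az": 0,"hand": -1},
  {"x": 0,"y": 0,"z": 0.01,"ax": 0,"ay": 0,"az": 0,"hand": -1},
  {"x": 0,"y": 0,"z": 0,"ax": 0,"ay": 0,"az": 0,"hand": -1},
  {"x": 0,"y": 0,"z": 0,"ax": 0,"ay": 0,"az": 0,"hand": -1},
])

```text
time_s: 10.35
ee_pos: [0.4898, 0.0029, 0.1316]
orientation: [-0.001, 1.0, -0.0, -0.0]
ft_force: [-4.7, -0.6, 9.7]
opening: -0.0001
grip_force: 4.9
```

Call:
carry_out([
  {"x": 0,"y": 0,"z": -0.07,"ax": 0,"ay": 0,"az": 0,"hand": -1},
  {"x": 0,"y": 0,"z": -0.05,"ax": 0,"ay": 0,"az": 0,"hand": -1},
  {"x": -0.223,"y": -0.208,"z": 0,"ax": 0,"ay": 0,"az": 0,"hand": -1},
  {"x": -0.223,"y": -0.208,"z": 0,"ax": 0,"ay": 0,"az": 0,"hand": -1},
  {"x": -0.223,"y": -0.208,"z": 0,"ax": 0,"ay": 0,"az": 0,"hand": -1},
  {"x": -0.223,"y": -0.208,"z": 0,"ax": 0,"ay": 0,"az": 0,"hand": -1},
  {"x": -0.223,"y": -0.208,"z": 0,"ax": 0,"ay": 0,"az": 0,"hand": -1},
  {"x": 0,"y": 0,"z": 0,"ax": 0,"ay": 0,"az": 0,"hand": -1},
  {"x": 0,"y": 0,"z": 0,"ax": 0,"ay": 0,"az": 0,"hand": -1},
  {"x": 0,"y": 0,"z": 0.05,"ax": 0,"ay": 0,"az": 0,"hand": -1},
  {"x": 0,"y": 0,"z": 0.03,"ax": 0,"ay": 0,"az": 0,"hand": -1},
  {"x": 0,"y": 0,"z": 0.015,"ax": 0,"ay": 0,"az": 0,"hand": -1},
  {"x": 0,"y": 0,"z": 0.015,"ax": 0,"ay": 0,"az": 0,"hand": -1},
  {"x": 0,"y": 0,"z": 0.01,"ax": 0,"ay": 0,"az": 0,"hand": -1},
  {"x": 0,"y": 0,"z": 0,"ax": 0,"ay": 0,"az": 0,"hand": -1},
  {"x": 0,"y": 0,"z": 0,"ax": 0,"ay": 0,"az": 0,"hand": -1},
])

```text
time_s: 11.68
ee_pos: [0.6235, -0.1199, 0.1322]
orientation: [-0.003, 1.0, -0.001, 0.0]
ft_force: [-2.6, -1.1, 7.1]
opening: -0.0002
grip_force: 3.9
```

Call:
carry_out([
  {"x": 0,"y": 0,"z": 0.008,"ax": 0,"ay": 0,"az": 0,"hand": -1},
  {"x": 0,"y": 0,"z": 0,"ax": 0,"ay": 0,"az": 0,"hand": -1},
  {"x": 0,"y": 0,"z": -0.07,"ax": 0,"ay": 0,"az": 0,"hand": -1},
  {"x": 0,"y": 0,"z": -0.05,"ax": 0,"ay": 0,"az": 0,"hand": -1},
  {"x": 0,"y": 0.264,"z": 0,"ax": 0,"ay": 0,"az": 0,"hand": -1},
  {"x": 0,"y": 0.264,"z": 0,"ax": 0,"ay": 0,"az": 0,"hand": -1},
  {"x": 0,"y": 0.264,"z": 0,"ax": 0,"ay": 0,"az": 0,"hand": -1},
  {"x": 0,"y": 0.264,"z": 0,"ax": 0,"ay": 0,"az": 0,"hand": -1},
  {"x": 0,"y": 0,"z": 0,"ax": 0,"ay": 0,"az": 0,"hand": -1},
  {"x": 0,"y": 0,"z": 0,"ax": 0,"ay": 0,"az": 0,"hand": -1},
  {"x": 0,"y": 0,"z": 0.05,"ax": 0,"ay": 0,"az": 0,"hand": -1},
  {"x": 0,"y": 0,"z": 0.03,"ax": 0,"ay": 0,"az": 0,"hand": -1},
  {"x": 0,"y": 0,"z": 0.015,"ax": 0,"ay": 0,"az": 0,"hand": -1},
  {"x": 0,"y": 0,"z": 0.015,"ax": 0,"ay": 0,"az": 0,"hand": -1},
  {"x": 0,"y": 0,"z": 0.01,"ax": 0,"ay": 0,"az": 0,"hand": -1},
  {"x": 0,"y": 0,"z": 0,"ax": 0,"ay": 0,"az": 0,"hand": -1},
  {"x": 0,"y": 0,"z": 0,"ax": 0,"ay": 0,"az": 0,"hand": -1},
])

```text
time_s: 13.1
ee_pos: [0.6239, 0.0056, 0.1304]
orientation: [-0.001, 1.0, 0.001, 0.0]
ft_force: [-2.4, 2.8, 6.9]
opening: 0.0002
grip_force: 3.6
```

Call:
carry_out([
  {"x": 0,"y": 0,"z": -0.07,"ax": 0,"ay": 0,"az": 0,"hand": -1},
  {"x": 0,"y": 0,"z": -0.05,"ax": 0,"ay": 0,"az": 0,"hand": -1},
  {"x": 0.215,"y": -0.218,"z": 0,"ax": 0,"ay": 0,"az": 0,"hand": -1},
  {"x": 0.215,"y": -0.218,"z": 0,"ax": 0,"ay": 0,"az": 0,"hand": -1},
  {"x": 0.215,"y": -0.218,"z": 0,"ax": 0,"ay": 0,"az": 0,"hand": -1},
  {"x": 0.215,"y": -0.218,"z": 0,"ax": 0,"ay": 0,"az": 0,"hand": -1},
  {"x": 0.215,"y": -0.218,"z": 0,"ax": 0,"ay": 0,"az": 0,"hand": -1},
  {"x": 0,"y": 0,"z": 0,"ax": 0,"ay": 0,"az": 0,"hand": -1},
  {"x": 0,"y": 0,"z": 0,"ax": 0,"ay": 0,"az": 0,"hand": -1},
  {"x": 0,"y": 0,"z": 0.05,"ax": 0,"ay": 0,"az": 0,"hand": -1},
  {"x": 0,"y": 0,"z": 0.03,"ax": 0,"ay": 0,"az": 0,"hand": -1},
  {"x": 0,"y": 0,"z": 0.015,"ax": 0,"ay": 0,"az": 0,"hand": -1},
  {"x": 0,"y": 0,"z": 0.015,"ax": 0,"ay": 0,"az": 0,"hand": -1},
  {"x": 0,"y": 0,"z": 0,"ax": 0,"ay": 0,"az": 0,"hand": -1},
  {"x": 0,"y": 0,"z": 0,"ax": 0,"ay": 0,"az": 0,"hand": -1},
])

```text
time_s: 14.35
ee_pos: [0.4964, -0.125, 0.1314]
orientation: [-0.003, 1.0, -0.001, 0.0]
ft_force: [-3.9, -2.9, 5.9]
opening: -0.0003
grip_force: 3.2
```

Call:
carry_out([
  {"x": 0,"y": 0,"z": 0.006,"ax": 0,"ay": 0,"az": 0,"hand": -1},
  {"x": 0,"y": 0,"z": 0,"ax": 0,"ay": 0,"az": 0,"hand": -1},
  {"x": 0,"y": 0,"z": -0.07,"ax": 0,"ay": 0,"az": 0,"hand": -1},
  {"x": 0,"y": 0,"z": -0.05,"ax": 0,"ay": 0,"az": 0,"hand": -1},
  {"x": 0.01,"y": 0.268,"z": 0,"ax": 0,"ay": 0,"az": 0,"hand": -1},
  {"x": 0.01,"y": 0.268,"z": 0,"ax": 0,"ay": 0,"az": 0,"hand": -1},
  {"x": 0.01,"y": 0.268,"z": 0,"ax": 0,"ay": 0,"az": 0,"hand": -1},
  {"x": 0.01,"y": 0.268,"z": 0,"ax": 0,"ay": 0,"az": 0,"hand": -1},
  {"x": 0,"y": 0,"z": 0,"ax": 0,"ay": 0,"az": 0,"hand": -1},
  {"x": 0,"y": 0,"z": 0,"ax": 0,"ay": 0,"az": 0,"hand": -1},
  {"x": 0,"y": 0,"z": 0.05,"ax": 0,"ay": 0,"az": 0,"hand": -1},
  {"x": 0,"y": 0,"z": 0.03,"ax": 0,"ay": 0,"az": 0,"hand": -1},
  {"x": 0,"y": 0,"z": 0.015,"ax": 0,"ay": 0,"az": 0,"hand": -1},
  {"x": 0,"y": 0,"z": 0.015,"ax": 0,"ay": 0,"az": 0,"hand": -1},
  {"x": 0,"y": 0,"z": 0.005,"ax": 0,"ay": 0,"az": 0,"hand": -1},
  {"x": 0,"y": 0,"z": 0,"ax": 0,"ay": 0,"az": 0,"hand": -1},
  {"x": 0,"y": 0,"z": 0,"ax": 0,"ay": 0,"az": 0,"hand": -1},
])

```text
time_s: 15.77
ee_pos: [0.4896, 0.0027, 0.1307]
orientation: [-0.001, 1.0, -0.0, -0.001]
ft_force: [-2.9, -0.0, 5.3]
opening: 0.0001
grip_force: 2.6
```

Call:
carry_out([
  {"x": 0,"y": 0,"z": 0.004,"ax": 0,"ay": 0,"az": 0,"hand": -1},
  {"x": 0,"y": 0,"z": 0.004,"ax": 0,"ay": 0,"az": 0,"hand": -1},
  {"x": 0,"y": 0,"z": 0,"ax": 0,"ay": 0,"az": 0,"hand": -1},
])

```text
time_s: 16.02
ee_pos: [0.4896, 0.0027, 0.1302]
orientation: [-0.002, 1.0, -0.0, -0.001]
ft_force: [-5.3, -0.3, 7.7]
opening: 0.0001
grip_force: 4.1
```

Call:
carry_out([
  {"x": 0,"y": 0,"z": 0.004,"ax": 0,"ay": 0,"az": 0,"hand": -1},
  {"x": 0,"y": 0,"z": 0.004,"ax": 0,"ay": 0,"az": 0,"hand": -1},
  {"x": 0,"y": 0,"z": 0,"ax": 0,"ay": 0,"az": 0,"hand": -1},
])

```text
time_s: 16.27
ee_pos: [0.4896, 0.0027, 0.1297]
orientation: [-0.002, 1.0, -0.0, -0.001]
ft_force: [-5.3, -1.0, 11.4]
opening: 0.0002
grip_force: 5.4
```

Call:
carry_out([
  {"x": 0,"y": 0,"z": 0.004,"ax": 0,"ay": 0,"az": 0,"hand": -1},
  {"x": 0,"y": 0,"z": 0.004,"ax": 0,"ay": 0,"az": 0,"hand": -1},
  {"x": 0,"y": 0,"z": 0,"ax": 0,"ay": 0,"az": 0,"hand": -1},
])

```text
time_s: 16.52
ee_pos: [0.4896, 0.0027, 0.129]
orientation: [-0.002, 1.0, -0.0, -0.001]
ft_force: [-6.0, -0.4, 12.8]
opening: 0.0001
grip_force: 6.1
```

Call:
carry_out([
  {"x": 0,"y": 0,"z": 0.004,"ax": 0,"ay": 0,"az": 0,"hand": -1},
  {"x": 0,"y": 0,"z": 0.004,"ax": 0,"ay": 0,"az": 0,"hand": -1},
  {"x": 0,"y": 0,"z": 0,"ax": 0,"ay": 0,"az": 0,"hand": -1},
])

```text
time_s: 16.77
ee_pos: [0.4897, 0.0027, 0.1288]
orientation: [-0.002, 1.0, -0.0, -0.001]
ft_force: [-7.2, -0.6, 16.0]
opening: 0.0003
grip_force: 8.5
```

Call:
carry_out([
  {"x": 0,"y": 0,"z": 0.004,"ax": 0,"ay": 0,"az": 0,"hand": -1},
  {"x": 0,"y": 0,"z": 0.004,"ax": 0,"ay": 0,"az": 0,"hand": -1},
  {"x": 0,"y": 0,"z": 0,"ax": 0,"ay": 0,"az": 0,"hand": -1},
])

```text
time_s: 17.02
ee_pos: [0.4897, 0.0027, 0.1287]
orientation: [-0.002, 1.0, -0.0, -0.001]
ft_force: [-10.5, -0.3, 22.6]
opening: 0.0002
grip_force: 11.2
```

Plunger a came up hard at z of about 0.1287. Next is c.

Call:
carry_out([
  {"x": 0,"y": 0,"z": -0.08,"ax": 0,"ay": 0,"az": 0,"hand": -1},
  {"x": 0,"y": 0,"z": -0.06,"ax": 0,"ay": 0,"az": 0,"hand": -1},
  {"x": -0.223,"y": -0.208,"z": 0,"ax": 0,"ay": 0,"az": 0,"hand": -1},
  {"x": -0.223,"y": -0.208,"z": 0,"ax": 0,"ay": 0,"az": 0,"hand": -1},
  {"x": -0.223,"y": -0.208,"z": 0,"ax": 0,"ay": 0,"az": 0,"hand": -1},
  {"x": -0.223,"y": -0.208,"z": 0,"ax": 0,"ay": 0,"az": 0,"hand": -1},
  {"x": -0.223,"y": -0.208,"z": 0,"ax": 0,"ay": 0,"az": 0,"hand": -1},
  {"x": 0,"y": 0,"z": 0,"ax": 0,"ay": 0,"az": 0,"hand": -1},
  {"x": 0,"y": 0,"z": 0,"ax": 0,"ay": 0,"az": 0,"hand": -1},
  {"x": 0,"y": 0,"z": 0.05,"ax": 0,"ay": 0,"az": 0,"hand": -1},
  {"x": 0,"y": 0,"z": 0.03,"ax": 0,"ay": 0,"az": 0,"hand": -1},
  {"x": 0,"y": 0,"z": 0.015,"ax": 0,"ay": 0,"az": 0,"hand": -1},
  {"x": 0,"y": 0,"z": 0.015,"ax": 0,"ay": 0,"az": 0,"hand": -1},
  {"x": 0,"y": 0,"z": 0,"ax": 0,"ay": 0,"az": 0,"hand": -1},
  {"x": 0,"y": 0,"z": 0,"ax": 0,"ay": 0,"az": 0,"hand": -1},
])

```text
time_s: 18.27
ee_pos: [0.6231, -0.12, 0.1304]
orientation: [-0.003, 1.0, -0.0, -0.0]
ft_force: [-2.8, -0.9, 5.6]
opening: 0.0001
grip_force: 3.0
```

Call:
carry_out([
  {"x": 0,"y": 0,"z": 0.004,"ax": 0,"ay": 0,"az": 0,"hand": -1},
  {"x": 0,"y": 0,"z": 0.004,"ax": 0,"ay": 0,"az": 0,"hand": -1},
  {"x": 0,"y": 0,"z": 0.004,"ax": 0,"ay": 0,"az": 0,"hand": -1},
  {"x": 0,"y": 0,"z": 0,"ax": 0,"ay": 0,"az": 0,"hand": -1},
])

```text
time_s: 18.6
ee_pos: [0.6233, -0.12, 0.13]
orientation: [-0.003, 1.0, -0.0, -0.0]
ft_force: [-4.8, -0.8, 9.9]
opening: -0.0001
grip_force: 5.1
```

Call:
carry_out([
  {"x": 0,"y": 0,"z": 0.004,"ax": 0,"ay": 0,"az": 0,"hand": -1},
  {"x": 0,"y": 0,"z": 0.004,"ax": 0,"ay": 0,"az": 0,"hand": -1},
  {"x": 0,"y": 0,"z": 0,"ax": 0,"ay": 0,"az": 0,"hand": -1},
])

```text
time_s: 18.85
ee_pos: [0.6232, -0.12, 0.1292]
orientation: [-0.003, 1.0, -0.0, -0.0]
ft_force: [-4.5, -0.6, 10.5]
opening: 0.0002
grip_force: 5.4
```

Call:
carry_out([
  {"x": 0,"y": 0,"z": 0.004,"ax": 0,"ay": 0,"az": 0,"hand": -1},
  {"x": 0,"y": 0,"z": 0.004,"ax": 0,"ay": 0,"az": 0,"hand": -1},
  {"x": 0,"y": 0,"z": 0,"ax": 0,"ay": 0,"az": 0,"hand": -1},
])

```text
time_s: 19.1
ee_pos: [0.6233, -0.12, 0.1287]
orientation: [-0.003, 1.0, -0.0, 0.0]
ft_force: [-5.4, 0.6, 13.5]
opening: 0.0002
grip_force: 6.6
```

Call:
carry_out([
  {"x": 0,"y": 0,"z": 0.004,"ax": 0,"ay": 0,"az": 0,"hand": -1},
  {"x": 0,"y": 0,"z": 0.003,"ax": 0,"ay": 0,"az": 0,"hand": -1},
  {"x": 0,"y": 0,"z": 0,"ax": 0,"ay": 0,"az": 0,"hand": -1},
])

```text
time_s: 19.35
ee_pos: [0.6233, -0.12, 0.1287]
orientation: [-0.003, 1.0, -0.0, 0.0]
ft_force: [-7.9, 0.0, 16.4]
opening: -0.0
grip_force: 8.3
```

Call:
carry_out([
  {"x": 0,"y": 0,"z": 0.004,"ax": 0,"ay": 0,"az": 0,"hand": -1},
  {"x": 0,"y": 0,"z": 0.003,"ax": 0,"ay": 0,"az": 0,"hand": -1},
  {"x": 0,"y": 0,"z": 0,"ax": 0,"ay": 0,"az": 0,"hand": -1},
])

```text
time_s: 19.6
ee_pos: [0.6234, -0.12, 0.1287]
orientation: [-0.003, 1.0, -0.0, 0.0]
ft_force: [-9.4, 1.2, 19.7]
opening: 0.0001
grip_force: 10.0
```

Call:
carry_out([
  {"x": 0,"y": 0,"z": -0.08,"ax": 0,"ay": 0,"az": 0,"hand": -1},
  {"x": 0,"y": 0,"z": -0.06,"ax": 0,"ay": 0,"az": 0,"hand": -1},
  {"x": 0,"y": 0.264,"z": 0,"ax": 0,"ay": 0,"az": 0,"hand": -1},
  {"x": 0,"y": 0.264,"z": 0,"ax": 0,"ay": 0,"az": 0,"hand": -1},
  {"x": 0,"y": 0.264,"z": 0,"ax": 0,"ay": 0,"az": 0,"hand": -1},
  {"x": 0,"y": 0.264,"z": 0,"ax": 0,"ay": 0,"az": 0,"hand": -1},
  {"x": 0,"y": 0,"z": 0,"ax": 0,"ay": 0,"az": 0,"hand": -1},
  {"x": 0,"y": 0,"z": 0,"ax": 0,"ay": 0,"az": 0,"hand": -1},
  {"x": 0,"y": 0,"z": 0.05,"ax": 0,"ay": 0,"az": 0,"hand": -1},
  {"x": 0,"y": 0,"z": 0.03,"ax": 0,"ay": 0,"az": 0,"hand": -1},
  {"x": 0,"y": 0,"z": 0.015,"ax": 0,"ay": 0,"az": 0,"hand": -1},
  {"x": 0,"y": 0,"z": 0.015,"ax": 0,"ay": 0,"az": 0,"hand": -1},
  {"x": 0,"y": 0,"z": 0,"ax": 0,"ay": 0,"az": 0,"hand": -1},
  {"x": 0,"y": 0,"z": 0,"ax": 0,"ay": 0,"az": 0,"hand": -1},
])

```text
time_s: 20.77
ee_pos: [0.6236, 0.0052, 0.1287]
orientation: [-0.001, 1.0, 0.0, -0.0]
ft_force: [-2.7, 1.8, 6.8]
opening: -0.0007
grip_force: 3.4
```

Call:
carry_out([
  {"x": 0,"y": 0,"z": 0.004,"ax": 0,"ay": 0,"az": 0,"hand": -1},
  {"x": 0,"y": 0,"z": 0.004,"ax": 0,"ay": 0,"az": 0,"hand": -1},
  {"x": 0,"y": 0,"z": 0,"ax": 0,"ay": 0,"az": 0,"hand": -1},
])

```text
time_s: 21.02
ee_pos: [0.6236, 0.0052, 0.1287]
orientation: [-0.001, 1.0, 0.0, -0.0]
ft_force: [-5.0, 0.7, 10.5]
opening: 0.0
grip_force: 5.6
```

Call:
carry_out([
  {"x": 0,"y": 0,"z": 0.004,"ax": 0,"ay": 0,"az": 0,"hand": -1},
  {"x": 0,"y": 0,"z": 0.004,"ax": 0,"ay": 0,"az": 0,"hand": -1},
  {"x": 0,"y": 0,"z": 0,"ax": 0,"ay": 0,"az": 0,"hand": -1},
])

```text
time_s: 21.27
ee_pos: [0.6237, 0.0052, 0.1287]
orientation: [-0.001, 1.0, 0.0, -0.0]
ft_force: [-6.7, 1.5, 15.5]
opening: 0.0001
grip_force: 7.6
```

Call:
carry_out([
  {"x": 0,"y": 0,"z": 0.004,"ax": 0,"ay": 0,"az": 0,"hand": -1},
  {"x": 0,"y": 0,"z": 0.004,"ax": 0,"ay": 0,"az": 0,"hand": -1},
  {"x": 0,"y": 0,"z": 0.002,"ax": 0,"ay": 0,"az": 0,"hand": -1},
  {"x": 0,"y": 0,"z": 0,"ax": 0,"ay": 0,"az": 0,"hand": -1},
])

```text
time_s: 21.6
ee_pos: [0.6238, 0.0051, 0.1286]
orientation: [-0.001, 1.0, 0.0, 0.0]
ft_force: [-8.6, 1.3, 20.5]
opening: 0.0
grip_force: 10.2
```

Call:
carry_out([
  {"x": 0,"y": 0,"z": -0.08,"ax": 0,"ay": 0,"az": 0,"hand": -1},
  {"x": 0,"y": 0,"z": -0.06,"ax": 0,"ay": 0,"az": 0,"hand": -1},
  {"x": 0.215,"y": -0.218,"z": 0,"ax": 0,"ay": 0,"az": 0,"hand": -1},
  {"x": 0.215,"y": -0.218,"z": 0,"ax": 0,"ay": 0,"az": 0,"hand": -1},
  {"x": 0.215,"y": -0.218,"z": 0,"ax": 0,"ay": 0,"az": 0,"hand": -1},
  {"x": 0.215,"y": -0.218,"z": 0,"ax": 0,"ay": 0,"az": 0,"hand": -1},
  {"x": 0.215,"y": -0.218,"z": 0,"ax": 0,"ay": 0,"az": 0,"hand": -1},
  {"x": 0,"y": 0,"z": 0,"ax": 0,"ay": 0,"az": 0,"hand": -1},
  {"x": 0,"y": 0,"z": 0,"ax": 0,"ay": 0,"az": 0,"hand": -1},
  {"x": 0,"y": 0,"z": 0.05,"ax": 0,"ay": 0,"az": 0,"hand": -1},
  {"x": 0,"y": 0,"z": 0.03,"ax": 0,"ay": 0,"az": 0,"hand": -1},
  {"x": 0,"y": 0,"z": 0.01,"ax": 0,"ay": 0,"az": 0,"hand": -1},
  {"x": 0,"y": 0,"z": 0.01,"ax": 0,"ay": 0,"az": 0,"hand": -1},
  {"x": 0,"y": 0,"z": 0,"ax": 0,"ay": 0,"az": 0,"hand": -1},
  {"x": 0,"y": 0,"z": 0,"ax": 0,"ay": 0,"az": 0,"hand": -1},
])

```text
time_s: 22.85
ee_pos: [0.496, -0.125, 0.1298]
orientation: [-0.003, 1.0, -0.0, -0.0]
ft_force: [-1.5, -1.8, 5.3]
opening: -0.0001
grip_force: 2.4
```

Call:
carry_out([
  {"x": 0,"y": 0,"z": 0.004,"ax": 0,"ay": 0,"az": 0,"hand": -1},
  {"x": 0,"y": 0,"z": 0.004,"ax": 0,"ay": 0,"az": 0,"hand": -1},
  {"x": 0,"y": 0,"z": 0.004,"ax": 0,"ay": 0,"az": 0,"hand": -1},
  {"x": 0,"y": 0,"z": 0,"ax": 0,"ay": 0,"az": 0,"hand": -1},
])

```text
time_s: 23.18
ee_pos: [0.496, -0.125, 0.1289]
orientation: [-0.003, 1.0, -0.0, 0.0]
ft_force: [-1.3, -0.4, 7.8]
opening: -0.0001
grip_force: 3.6
```

Call:
carry_out([
  {"x": 0,"y": 0,"z": 0.004,"ax": 0,"ay": 0,"az": 0,"hand": -1},
  {"x": 0,"y": 0,"z": 0.004,"ax": 0,"ay": 0,"az": 0,"hand": -1},
  {"x": 0,"y": 0,"z": 0,"ax": 0,"ay": 0,"az": 0,"hand": -1},
])

```text
time_s: 23.43
ee_pos: [0.4961, -0.125, 0.1287]
orientation: [-0.003, 1.0, -0.0, 0.0]
ft_force: [-4.6, -0.1, 12.1]
opening: 0.0
grip_force: 6.0
```

Call:
carry_out([
  {"x": 0,"y": 0,"z": 0.004,"ax": 0,"ay": 0,"az": 0,"hand": -1},
  {"x": 0,"y": 0,"z": 0.002,"ax": 0,"ay": 0,"az": 0,"hand": -1},
  {"x": 0,"y": 0,"z": 0,"ax": 0,"ay": 0,"az": 0,"hand": -1},
])

```text
time_s: 23.68
ee_pos: [0.4961, -0.1251, 0.1287]
orientation: [-0.003, 1.0, -0.0, 0.0]
ft_force: [-5.8, 0.1, 15.8]
opening: -0.0002
grip_force: 7.9
```

Call:
carry_out([
  {"x": 0,"y": 0,"z": 0.004,"ax": 0,"ay": 0,"az": 0,"hand": -1},
  {"x": 0,"y": 0,"z": 0.004,"ax": 0,"ay": 0,"az": 0,"hand": -1},
  {"x": 0,"y": 0,"z": 0,"ax": 0,"ay": 0,"az": 0,"hand": -1},
])

```text
time_s: 23.93
ee_pos: [0.4962, -0.1251, 0.1286]
orientation: [-0.003, 1.0, -0.0, 0.0]
ft_force: [-8.9, 0.8, 21.5]
opening: -0.0
grip_force: 10.6
```

Call:
carry_out([
  {"x": 0,"y": 0,"z": -0.08,"ax": 0,"ay": 0,"az": 0,"hand": -1},
  {"x": 0,"y": 0,"z": -0.06,"ax": 0,"ay": 0,"az": 0,"hand": -1},
  {"x": 0.01,"y": 0.268,"z": 0,"ax": 0,"ay": 0,"az": 0,"hand": -1},
  {"x": 0.01,"y": 0.268,"z": 0,"ax": 0,"ay": 0,"az": 0,"hand": -1},
  {"x": 0.01,"y": 0.268,"z": 0,"ax": 0,"ay": 0,"az": 0,"hand": -1},
  {"x": 0.01,"y": 0.268,"z": 0,"ax": 0,"ay": 0,"az": 0,"hand": -1},
  {"x": 0,"y": 0,"z": 0,"ax": 0,"ay": 0,"az": 0,"hand": -1},
  {"x": 0,"y": 0,"z": 0,"ax": 0,"ay": 0,"az": 0,"hand": -1},
  {"x": 0,"y": 0,"z": 0.05,"ax": 0,"ay": 0,"az": 0,"hand": -1},
  {"x": 0,"y": 0,"z": 0.03,"ax": 0,"ay": 0,"az": 0,"hand": -1},
  {"x": 0,"y": 0,"z": 0.015,"ax": 0,"ay": 0,"az": 0,"hand": -1},
  {"x": 0,"y": 0,"z": 0.015,"ax": 0,"ay": 0,"az": 0,"hand": -1},
  {"x": 0,"y": 0,"z": 0,"ax": 0,"ay": 0,"az": 0,"hand": -1},
  {"x": 0,"y": 0,"z": 0,"ax": 0,"ay": 0,"az": 0,"hand": -1},
])

```text
time_s: 25.1
ee_pos: [0.49, 0.0026, 0.1289]
orientation: [-0.001, 1.0, -0.0, -0.0]
ft_force: [0.6, -0.2, -0.4]
opening: -0.0
grip_force: 0.0
```

Call:
carry_out([
  {"x": 0,"y": 0,"z": 0.005,"ax": 0,"ay": 0,"az": 0,"hand": -1},
  {"x": 0,"y": 0,"z": 0.005,"ax": 0,"ay": 0,"az": 0,"hand": -1},
  {"x": 0,"y": 0,"z": 0,"ax": 0,"ay": 0,"az": 0,"hand": -1},
])

```text
time_s: 25.35
ee_pos: [0.4901, 0.0027, 0.1287]
orientation: [-0.002, 1.0, -0.0, 0.0]
ft_force: [-2.4, -1.7, 5.9]
opening: 0.0002
grip_force: 3.2
```

Call:
carry_out([
  {"x": 0,"y": 0,"z": 0.005,"ax": 0,"ay": 0,"az": 0,"hand": -1},
  {"x": 0,"y": 0,"z": 0.005,"ax": 0,"ay": 0,"az": 0,"hand": -1},
  {"x": 0,"y": 0,"z": 0,"ax": 0,"ay": 0,"az": 0,"hand": -1},
])

```text
time_s: 25.6
ee_pos: [0.4902, 0.0027, 0.1287]
orientation: [-0.002, 1.0, -0.0, 0.0]
ft_force: [-6.0, -1.2, 12.9]
opening: -0.0
grip_force: 6.6
```

Call:
carry_out([
  {"x": 0,"y": 0,"z": 0.005,"ax": 0,"ay": 0,"az": 0,"hand": -1},
  {"x": 0,"y": 0,"z": 0.005,"ax": 0,"ay": 0,"az": 0,"hand": -1},
  {"x": 0,"y": 0,"z": 0,"ax": 0,"ay": 0,"az": 0,"hand": -1},
])

```text
time_s: 25.85
ee_pos: [0.4903, 0.0027, 0.1286]
orientation: [-0.002, 1.0, -0.0, 0.0]
ft_force: [-9.1, -0.5, 20.5]
opening: -0.0003
grip_force: 10.1
```

a is tight. I'll re-check c as well, because it was pressed before b and d were home.

Call:
carry_out([
  {"x": 0,"y": 0,"z": -0.08,"ax": 0,"ay": 0,"az": 0,"hand": -1},
  {"x": 0,"y": 0,"z": -0.06,"ax": 0,"ay": 0,"az": 0,"hand": -1},
  {"x": -0.223,"y": -0.208,"z": 0,"ax": 0,"ay": 0,"az": 0,"hand": -1},
  {"x": -0.223,"y": -0.208,"z": 0,"ax": 0,"ay": 0,"az": 0,"hand": -1},
  {"x": -0.223,"y": -0.208,"z": 0,"ax": 0,"ay": 0,"az": 0,"hand": -1},
  {"x": -0.223,"y": -0.208,"z": 0,"ax": 0,"ay": 0,"az": 0,"hand": -1},
  {"x": -0.223,"y": -0.208,"z": 0,"ax": 0,"ay": 0,"az": 0,"hand": -1},
  {"x": 0,"y": 0,"z": 0,"ax": 0,"ay": 0,"az": 0,"hand": -1},
  {"x": 0,"y": 0,"z": 0,"ax": 0,"ay": 0,"az": 0,"hand": -1},
  {"x": 0,"y": 0,"z": 0.05,"ax": 0,"ay": 0,"az": 0,"hand": -1},
  {"x": 0,"y": 0,"z": 0.03,"ax": 0,"ay": 0,"az": 0,"hand": -1},
  {"x": 0,"y": 0,"z": 0.015,"ax": 0,"ay": 0,"az": 0,"hand": -1},
  {"x": 0,"y": 0,"z": 0.015,"ax": 0,"ay": 0,"az": 0,"hand": -1},
  {"x": 0,"y": 0,"z": 0.005,"ax": 0,"ay": 0,"az": 0,"hand": -1},
  {"x": 0,"y": 0,"z": 0,"ax": 0,"ay": 0,"az": 0,"hand": -1},
])

```text
time_s: 27.1
ee_pos: [0.6238, -0.1202, 0.1288]
orientation: [-0.002, 1.0, 0.0, -0.0]
ft_force: [-0.5, 0.6, 0.9]
opening: 0.0001
grip_force: 0.6
```

Call:
carry_out([
  {"x": 0,"y": 0,"z": 0.005,"ax": 0,"ay": 0,"az": 0,"hand": -1},
  {"x": 0,"y": 0,"z": 0.005,"ax": 0,"ay": 0,"az": 0,"hand": -1},
  {"x": 0,"y": 0,"z": 0,"ax": 0,"ay": 0,"az": 0,"hand": -1},
])

```text
time_s: 27.35
ee_pos: [0.6239, -0.1203, 0.1287]
orientation: [-0.002, 1.0, 0.0, -0.0]
ft_force: [-4.9, 2.2, 8.3]
opening: -0.0002
grip_force: 4.2
```

Call:
carry_out([
  {"x": 0,"y": 0,"z": 0.005,"ax": 0,"ay": 0,"az": 0,"hand": -1},
  {"x": 0,"y": 0,"z": 0.005,"ax": 0,"ay": 0,"az": 0,"hand": -1},
  {"x": 0,"y": 0,"z": 0,"ax": 0,"ay": 0,"az": 0,"hand": -1},
])

```text
time_s: 27.6
ee_pos: [0.624, -0.1204, 0.1287]
orientation: [-0.002, 1.0, 0.0, 0.0]
ft_force: [-6.8, 2.6, 13.7]
opening: -0.0001
grip_force: 6.7
```

Call:
carry_out([
  {"x": 0,"y": 0,"z": 0.004,"ax": 0,"ay": 0,"az": 0,"hand": -1},
  {"x": 0,"y": 0,"z": 0.003,"ax": 0,"ay": 0,"az": 0,"hand": -1},
  {"x": 0,"y": 0,"z": 0,"ax": 0,"ay": 0,"az": 0,"hand": -1},
])

```text
time_s: 27.85
ee_pos: [0.624, -0.1203, 0.1287]
orientation: [-0.002, 1.0, 0.0, 0.0]
ft_force: [-8.9, 2.7, 16.6]
opening: -0.0
grip_force: 8.4
```

Call:
carry_out([
  {"x": 0,"y": 0,"z": -0.1,"ax": 0,"ay": 0,"az": 0,"hand": -1},
  {"x": 0,"y": 0,"z": -0.2,"ax": 0,"ay": 0,"az": 0,"hand": -1},
  {"x": 0,"y": 0,"z": -0.25,"ax": 0,"ay": 0,"az": 0,"hand": -1},
  {"x": 0,"y": 0,"z": -0.25,"ax": 0,"ay": 0,"az": 0,"hand": -1},
  {"x": 0,"y": 0,"z": -0.2,"ax": 0,"ay": 0,"az": 0,"hand": -1},
  {"x": 0,"y": 0,"z": 0,"ax": 0,"ay": 0,"az": 0,"hand": -1},
  {"x": 0,"y": 0,"z": 0,"ax": 0,"ay": 0,"az": 0,"hand": -1},
  {"x": 0,"y": 0,"z": 0,"ax": 0,"ay": 0,"az": 0,"hand": -1},
])

```text
time_s: 28.52
ee_pos: [0.624, -0.1209, 0.2447]
orientation: [-0.002, 1.0, -0.0, -0.0]
ft_force: [0.2, -0.7, -0.5]
opening: 0.0001
grip_force: 0.0
```

```bash
echo 'cv2.imwrite("pics/s3.png",cv2.resize(d["image"][90:270,180:400,::-1],None,fx=3,fy=3))' >> c.py; python3 c.py
```

```text
[ 0.62340504 -0.12069443  0.24362668] [-0.06719916 -0.09385864  0.7793688 ]
[295.9 153.9] [ 0.4956 -0.0015  0.1282]
[244.6 174.3] [ 0.4987 -0.1304  0.1285]
[331.4 183.3] [6.247e-01 3.000e-04 1.286e-01]
[278.5 206.9] [ 0.6259 -0.1257  0.1287]
```

View pics/s3.png

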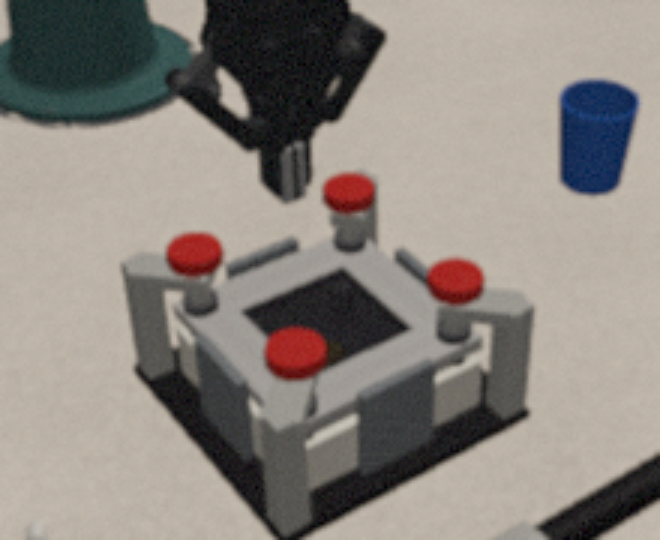

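All four caps, at crop pixels (349,192), (194,253), (456,280) and (296,352), sit level at about 0.1285 m. The cover is flat and the hand is clear.

```bash
python3 -c "
from workcell import workorder
print(workorder.job_done())"
```

```text
the job is handed in; nothing more can be done
None
```

I closed the test box and handed it in: the four plungers went down crosswise in three rounds, and each came up hard at about 12.3 mm under 20–23 N, leaving the cover level; the judge's verdict was not shown.

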